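# Close the jaggery dabba and take off the outer cap

### The arm

A 6-joint arm with a two-finger parallel gripper is mounted at the origin on the work surface. World frame = base frame: x ahead of the robot, y to its left, z up, the work surface at z = 0. Lengths are in m, angles in rad, forces in N, time in s.
With the tool pointing down it reaches from about 0.35 to 0.775 m from the base axis. Payload 7.3 kg.
Tool frame: the origin (TCP) lies between the finger pads; the fingertips stand 8 mm ahead of it and the grasp point (between the pads) lies 11 mm behind it (robot.nose_length is the distance from the TCP to the fingertips, in m); z points along the fingers, y is the line along which they close (so a half turn about z gives the same grasp; the last joint's range is limited). The gripper opens to 92 mm and grips with 3 to 60 N. Pads are 19 mm wide; open, the fingers measure 130 mm over their backs; the gripper's body (75 mm by 190 mm) begins 47 mm behind the grasp point.
Start: joints at [-1.377, 0.342, 1.524, -0, 1.275, -0.146], TCP at [0.175, -0.495, 0.235] pointing down, gripper open.
Joint ranges: [-2.53, 2.53], [-0.77, 2.02], [0.04, 2.7], [-1, 4.14], [0.28, 2.66], [-3.11, 3.11]. Speed limits (rad/s): [2.57, 2.57, 3.14, 3.14, 3.14, 3.14].

### API

Orientations are given as [roll, pitch, yaw] about the fixed x, y, z axes, in that order (R = Rz(yaw) Ry(pitch) Rx(roll)).
In Python, from cell import robot gives the robot as it stands. The module is installed in compiled form; this text tells all that it offers.
- The arm moves only by the shell command python3 -m jog 'ROWS' [FORCE]. ROWS is JSON, a list that holds one entry, the list of rows, each a list of 5 numbers: the gripper's target within -1 to 1 (fully open at 1, half-way at 0, shut at -1), then the shift along the tool's x, y, z in m, then the turn about the tool's z in rad. A call has 1 to 5 rows; each row is the pose to reach, as a shift and turn from the pose commanded when the call began, along the tool's axes at that moment; what a row does not reach only later rows make up. A row lasts 1/12 s, in which the tool goes at most 41.7 mm and 7.16 degrees, less where a joint would pass 70% of its speed; a pose out of reach is approached as far as the arm can. A call with a gripper value outside its range is refused whole. The fingers move at their own pace and stop on an object; FORCE is the grip in N (left out, the last holds). Time passes only in rows, so rows that repeat a pose let the fingers close. It gives the time, the measured TCP pose, the force, the opening and the grip force at its end, in the units of the state.
- robot.observe(): the state, without advancing time (a new reading comes with each control period).
- robot.read_camera(name): name is "scene" or "top"; returns the picture (420x560x3 uint8, red, green, blue); there is no depth.
- robot.camera_model(name): a dict with "camera_matrix" (3x3 intrinsics, pixels), "dist_coeffs" ([k1, k2, p1, p2, k3] as OpenCV has them; the pictures are not rectified), "position" and "attitude" of the camera in the world. Camera axes: x right, y down, z forward; pixel columns grow to the right and rows downward; lengths in m; the calibration is good to about 2 mm. A picture is of the moment at which its call begins. camera_model takes no time and is no camera call.
- robot.hand_in(): hands the job in; it is judged then, once.
The state is a dict: "time": time; "qpos": joint angles; "qvel": joint speeds; "joint_efforts": joint torques, N m; "tool_pos": TCP position; "tool_rot": TCP orientation; "contact_force": force on the tool from outside, world axes, zero at the start; "torque": the same for the moment, N m; "opening": finger opening in m; "grip_force": force on a finger pad.
Only numpy, scipy, OpenCV 4.12 (cv2) and the standard library are available. Lean on these libraries where they do the work, as an engineer would, in place of code of your own. Each camera call takes 0.05 s, during which the arm holds its last target. There are 200 camera calls.

### The job

Take the double lid off its stand by the knob, inner lid and outer cap together, and lower it gently onto the steel dabba that has the jaggery in it, so that the inner lid sits fully home and its sprung gauge stem is pushed up by the jaggery. Then let go of the knob, take the outer cap by its sides and lift it off alone, leaving the inner lid seated undisturbed, and finish while still holding the cap level in the air, about 10 cm above where it sat. Do not drop anything, shove the dabba along, or disturb the empty dabba and the other things around.

Things in the scene. Friction and masses are not known exactly. Their poses are not given: they have to be found in the camera images.
- full_dabba: open round steel tin (dabba) with a solid round cake of brown jaggery in it: 54 mm outer diameter, 80 mm tall, wall 2.5 mm (mouth 49 mm), standing loose and upright, about 0.5 kg. Origin: centre of its underside; z up, rim 80 mm above the origin. The cake's flat top (45 mm across) lies 62 mm above the origin, 18 mm below the rim.
- empty_dabba: a second open steel tin, same shape and size as full_dabba but empty; leave it as it is. Origin: centre of its underside; z up.
- lid_stand: fixed dark steel stand on which the lid pair waits at the start: an open tube 54 mm outer diameter, rim 52 mm above the work surface, on a round base 84 mm across and 6 mm thick. Origin: centre of its underside; z up.
- inner_lid: steel lid, 0.17 kg, round about z (up). Origin: centre of the plug's underside. Plug 43 mm dia, z 0 to 8 mm (3 mm play in the tin); flange 54 mm dia, z 8 to 12, its underside rests on the rim (home: origin 8 mm below the rim); boss 19 mm tapering z 12 to 18; knob 14 mm dia up to z 46, sticking up through the cap's hole: lifted by the knob, it carries the cap on its flange.
- outer_cap: steel cap, 65 mm dia, 20 mm tall, 0.09 kg, loose over the inner lid. Origin: centre of the skirt's lower edge; z up. Skirt wall 2.5 mm (inside 60 mm), top plate z 16 to 20 mm with a central 22 mm hole. Nested: origin 4 mm below, top 16 mm above the inner lid's origin; 30 mm of knob stand out above. On the tin the skirt hangs 12 mm below the rim, 3 mm clear. Grip across its 65 mm from above.
- gauge (a joint): reading (m) of the sprung fill gauge in the inner lid: a white 7 mm stem sliding through the knob, with an 18 mm foot below. 0 = hanging free, foot's underside 22 mm below the plug's; grows as the foot is pushed up (at most 0.025). Needs about 0.5 N at 12 mm. With the lid home on full_dabba the foot rests on the jaggery and it reads about 0.012; on empty_dabba 0.
- gauge_tip (a point): top end of the gauge's white stem, on the knob's axis: 2 mm above the knob's top at reading 0, rising with the reading.
- orange_jar: orange plastic jar with lid, 72 mm diameter, 95 mm tall, bystander. Origin: centre of its underside.
- cruet_stopper: green glass stopper of a cruet, 28 mm across, 42 mm tall, standing, bystander. Origin: centre of its underside.
- brush: grey and black silicone brush lying flat, 175 mm long, 14 mm high, bystander. Origin: under its middle; x along it towards the head.
- whisk: mini steel whisk lying down, 140 mm long, 32 mm high, bystander. Origin: under its middle; x along it towards the wires.
- spoon: small steel spoon lying along its x axis, 130 mm long, bystander.
- katori: small steel bowl, 76 mm across, 32 mm high, bystander. Origin: centre of its underside.
- shut_dabba: low steel tin with its tight lid on, 75 mm across, 63 mm tall, bystander. Origin: centre of its underside.

How it is judged:
On the way, in this order (a step that is already met when the one before it is completed fails the run):
1. the lid pair is lifted together clear of its stand, held by the knob (z of inner_lid in the frame of lid_stand above 0.075 m and contact force between the fingers and inner_lid above 0.5 N and z of outer_cap in the frame of inner_lid between -0.0065 and -0.001 m and horizontal distance between outer_cap and inner_lid below 0.005 m), for 0.1 s.
2. the lid pair sits together on the jaggery dabba, inner lid home, gauge stem pushed up, knob let go (z of inner_lid in the frame of full_dabba between 0.0695 and 0.0745 m and horizontal distance between inner_lid and full_dabba below 0.005 m and angle between inner_lid's own z axis and vertical below 0.08 rad and value of joint gauge between 0.009 and 0.016 m and z of outer_cap in the frame of inner_lid between -0.0065 and -0.001 m and horizontal distance between outer_cap and inner_lid below 0.005 m and contact force between the fingers and inner_lid below 0.1 N and linear speed of inner_lid below 0.03 m/s), for 0.2 s.
3. the outer cap alone is lifted off by the gripper, the inner lid still home (z of inner_lid in the frame of full_dabba between 0.0695 and 0.0745 m and horizontal distance between inner_lid and full_dabba below 0.005 m and angle between inner_lid's own z axis and vertical below 0.08 rad and value of joint gauge between 0.009 and 0.016 m and z of outer_cap in the frame of inner_lid above 0.066 m and contact force between the fingers and outer_cap above 0.5 N and contact force between inner_lid and outer_cap below 0.05 N and contact force between outer_cap and full_dabba below 0.05 N and contact force between outer_cap and empty_dabba below 0.05 N and contact force between outer_cap and lid_stand below 0.05 N and angle between outer_cap's own z axis and vertical below 0.35 rad), for 0.2 s.
At the end, for the whole second after the job is handed in: Inner lid home on the upright full dabba (height 2.5 mm, axis 5 mm, tilt 0.08 rad), gauge reading 9 to 16 mm; outer cap held still by the gripper, tilt under 0.35 rad, at least 70 mm above its nested place, touching neither lid, dabbas nor stand (all of step 3 and contact force between the fingers and inner_lid below 0.1 N and linear speed of outer_cap below 0.03 m/s and angle between full_dabba's own z axis and vertical below 0.08 rad and height (world z) of full_dabba below 0.004 m); the arm keeps its last pose, push and grip.
It fails at once if the inner lid came up off its seat while the cap was being lifted off (z of outer_cap in the frame of inner_lid above 0.012 m and (z of inner_lid in the frame of full_dabba above 0.077 m or horizontal distance between inner_lid and full_dabba above 0.01 m)).
It fails at once if the lid was dropped onto the dabba (linear speed of inner_lid above 0.4 m/s and contact force between the fingers and inner_lid below 0.05 N).
It fails at once if the full dabba was pushed along more than 4 cm or tipped (distance of full_dabba from where it was at the start of the episode above 0.04 m or angle between full_dabba's own z axis and vertical above 0.35 rad).
It fails at once if the empty dabba or a bystander was moved more than 3 cm (distance of any of empty_dabba, orange_jar, cruet_stopper, brush, whisk, spoon, katori, shut_dabba from where it was at the start of the episode above 0.03 m).
It also fails if it takes over 51 s, if anything falls off the work surface, if the arm or the gripper's body presses on something with over 40 N, if the wrist force passes 120 N, or if a joint passes its speed limit or range.

## Working session

There is one attempt and no reset: what is moved stays moved. The work goes in short steps, Python scripts to look and compute and a shell command to move; the robot and the scene stay as the last step left them, time stands still between calls to the robot, and variables do not carry over. Pictures are saved under pics/ and viewed, at most 10 in all, crops included, and the job is handed in when it is done.

```bash
mkdir -p pics; python3 - <<'E'
from cell import robot
import cv2
for n in("scene","top"):
    im=robot.read_camera(n); cv2.imwrite(f"pics/{n}0.png",im[:,:,::-1]); m=robot.camera_model(n); print(n,m)
s=robot.observe(); print(s)
E
```

```text
scene {'camera_matrix': array([[458.86278617,   0.        , 275.82573916],
       [  0.        , 458.86278617, 207.12843836],
       [  0.        ,   0.        ,   1.        ]]), 'dist_coeffs': array([0.03596622, 0.        , 0.        , 0.        , 0.        ]), 'position': array([1.26576872, 0.40389354, 0.82186241]), 'attitude': array([-2.32388797,  0.00514507,  2.03554126])}
top {'camera_matrix': array([[493.91070473,   0.        , 282.29127388],
       [  0.        , 493.91070473, 208.28582953],
       [  0.        ,   0.        ,   1.        ]]), 'dist_coeffs': array([-0.04732117,  0.        ,  0.        ,  0.        ,  0.        ]), 'position': array([0.50111382, 0.02387606, 1.15860054]), 'attitude': array([-3.08665389,  0.02472241, -1.57732635])}
{'time': 0.1, 'qpos': array([-1.37696760e+00,  3.42639965e-01,  1.52489949e+00, -6.30176794e-07,
        1.27540474e+00, -1.46018511e-01]), 'qvel': array([-0.00091535, -0.00246488, -0.00396809, -0.00017087,  0.00049436,
        0.00076773]), 'joint_efforts': array([ 2.36469292e-03, -4.32005703e+01, -2.44693100e+01,  7.19768484e-02,
        5.27594984e-02, -3.11957137e-05]), 'tool_pos': array([ 0.17494978, -0.49462763,  0.23412892]), 'tool_rot': array([-3.14025541e+00, -1.96052413e-04,  3.39847292e-01]), 'contact_force': array([-0.31325477, -1.02011984,  1.053297  ]), 'torque': array([ 0.02222823, -0.02227639,  0.01841564]), 'grip_force': 0.0, 'opening': 0.09187585031546523}
```

View pics/scene0.png

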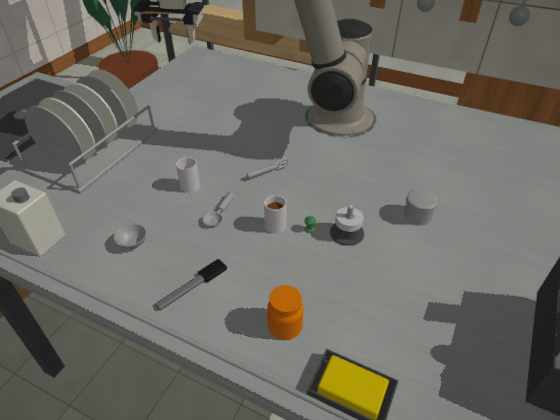

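View pics/top0.png

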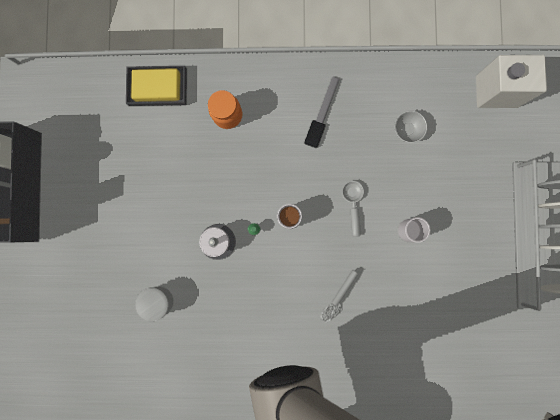

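The top view shows the lid on its stand at about (215,241), the green stopper at (253,229), the full dabba at (289,216) and the empty one at (416,230). In the scene view the lid is at (348,220) and the full dabba at (275,213). Next I'll fit circles to these.

```bash
cat > h.py <<'E'
import numpy as np,cv2
from cell import robot
from scipy.spatial.transform import Rotation as R
def cam(n):
    m=robot.camera_model(n); return m["camera_matrix"],m["dist_coeffs"],np.array(m["position"]),R.from_euler("xyz",m["attitude"]).as_matrix()
def plane(n,uv,z):
    K,d,p,A=cam(n); q=cv2.undistortPoints(np.float64(uv).reshape(-1,1,2),K,d)[:,0]
    r=np.c_[q,np.ones(len(q))]@A.T
    return p+r*((z-p[2])/r[:,2])[:,None]
def proj(n,P):
    K,d,p,A=cam(n); rv=cv2.Rodrigues(A.T)[0]
    return cv2.projectPoints(np.float64(P).reshape(-1,1,3),rv,-A.T@p,K,d)[0][:,0]
E
python3 - <<'E'
import cv2,numpy as np
from h import *
t=cv2.imread("pics/top0.png"); s=cv2.imread("pics/scene0.png")
def c(im,u,v,w=33): return cv2.resize(im[v-w:v+w,u-w:u+w],(396,290*396//290),interpolation=cv2.INTER_NEAREST)
cv2.imwrite("pics/crops.png",cv2.resize(np.vstack([np.hstack([c(t,215,241),c(t,289,216)]),np.hstack([c(s,348,220),c(s,275,213)])]),(600,600)))
# jaggery brown masks
for n,im in(("top",t),("scene",s)):
    h=cv2.cvtColor(im,cv2.COLOR_BGR2HSV); m=cv2.inRange(h,(3,90,30),(18,255,200))
    k,l,st,ce=cv2.connectedComponentsWithStats(m)
    for i in range(1,k):
        if 60<st[i,4]<2000: print(n,st[i],ce[i],plane(n,ce[i],.062))
for n,uv in(("top",(212.5,242)),("scene",(350,207))): print(n,plane(n,uv,.091))
print(plane("top",(289,216),.08))
E
```

```text
top [210  92  33  37 398] [229.85929648 117.50753769] [[0.76781947 0.16767428 0.062     ]]
top [280 207  19  19 293] [289. 216.] [[0.54433315 0.03580113 0.062     ]]
scene [370   0  16   9 118] [377.45762712   3.34745763] [[-0.86238002 -0.15444993  0.062     ]]
scene [460   0  23  23 388] [470.4871134   10.32474227] [[-0.9467919   0.23446498  0.062     ]]
scene [134  20  16  11  94] [141.21276596  25.10638298] [[-0.19718608 -0.95916511  0.062     ]]
scene [169  21  19  16 178] [178.43820225  28.61797753] [[-0.23709991 -0.80082005  0.062     ]]
scene [112  26  10  14  81] [116.9382716   32.38271605] [[-0.09416431 -0.99903683  0.062     ]]
scene [   0   32  114   59 1103] [69.99184044 57.42883046] [[ 0.15940382 -1.00069102  0.062     ]]
scene [  98   50   60   39 1405] [129.59359431  65.93594306] [[ 0.11419508 -0.7635312   0.062     ]]
scene [268 202  15   7  75] [274.76       205.37333333] [[0.53844272 0.03196022 0.062     ]]
scene [ 12 283  19  17 123] [ 21.3495935  291.00813008] [[ 0.99068698 -0.31147868  0.062     ]]
scene [ 267  285   37   55 1710] [284.81111111 312.2005848 ] [[0.80196696 0.18651138 0.062     ]]
top [[0.48802634 0.20167852 0.091     ]]
scene [[0.49363317 0.20545186 0.091     ]]
[[0.54362373 0.03560539 0.08      ]]
```

View pics/crops.png

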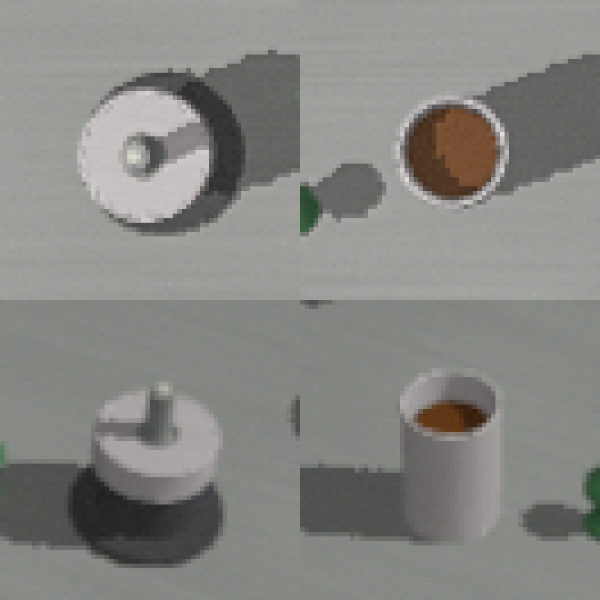

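The crops show the white gauge tip at top (212.3,241.6) and scene (350.1,205.6). The dabba rim centre is at top (289.2,216.0) and scene about (274.7,202). I'll refine these with masks.

```bash
python3 - <<'E'
import cv2,numpy as np
from h import *
t=cv2.imread("pics/top0.png"); s=cv2.imread("pics/scene0.png")
def fit(n,im,u,v,w,z,lo,close=3):
    g=cv2.cvtColor(im,cv2.COLOR_BGR2GRAY)[v-w:v+w,u-w:u+w]; m=cv2.inRange(g,lo,255)
    c=max(cv2.findContours(m,cv2.RETR_EXTERNAL,cv2.CHAIN_APPROX_NONE)[0],key=cv2.contourArea)
    P=plane(n,cv2.convexHull(c)[:,0]+[u-w,v-w],z)
    (x,y),r=cv2.minEnclosingCircle(np.float32(P[:,:2])); print(n,z,lo,round(x,4),round(y,4),"dia",round(2*r,4),g[0,0])
for lo in(175,185,195):
    fit("top",t,215,241,24,.060,lo); fit("top",t,289,216,17,.080,lo)
print("tip",plane("top",(212.3,241.6),.092),plane("scene",(350.1,205.2),.092))
print("rim",plane("top",(289.2,216),.08),plane("scene",(274.7,201.9),.08))
# floor contact: scene bottom of dabba front
print("base",plane("scene",(274.7,231),0))
E
```

```text
top 0.06 175 0.4877 0.2057 dia 0.0644 154
top 0.08 175 0.5284 0.051 dia 0.0249 156
top 0.06 185 0.4876 0.2055 dia 0.0639 154
top 0.08 185 0.5285 0.0543 dia 0.0173 156
top 0.06 195 0.4843 0.2046 dia 0.0617 154
top 0.08 195 0.5196 0.0292 dia 0.0002 156
tip [[0.48890557 0.20194785 0.092     ]] [[0.48877993 0.20382824 0.092     ]]
rim [[0.54362044 0.03516837 0.08      ]] [[0.54483518 0.03515374 0.08      ]]
base [[0.56254335 0.04346096 0.        ]]
```

```bash
python3 -m jog '[[[0,0.158,0.003,0,0.34],[0,0.158,0.003,0,0.34],[0,0.158,0.003,0,0.34],[0,0.158,0.003,0,0.34],[0,0.158,0.003,0,0.34]]]' 20
```

```text
time: 0.52
tool_pos: [0.3303, -0.4423, 0.2343]
tool_rot: [-3.14, -0.002, 0.004]
contact_force: [-0.7, 0.6, -0.7]
opening: 0.0631
grip_force: 0.0
```

```bash
python3 -m jog '[[[0,0.05,-0.195,0,0],[0,0.05,-0.195,0,0],[0,0.05,-0.195,0,0],[0,0.05,-0.195,0,0],[0,0.05,-0.195,0,0]]]'; python3 -m jog '[[[0,0.05,-0.195,0,0],[0,0.05,-0.195,0,0],[0,0.05,-0.195,0,0],[0,0.05,-0.195,0,0],[0,0.05,-0.195,0,0]]]'; python3 -m jog '[[[0,0.05,-0.195,0,0],[0,0.05,-0.195,0,0],[0,0.05,-0.195,0,0],[0,0.05,-0.195,0,0],[0,0.05,-0.195,0,0]]]'
```

```text
time: 0.93
tool_pos: [0.3746, -0.2476, 0.2344]
tool_rot: [-3.141, 0.001, 0.0]
contact_force: [0.5, 0.2, 0.6]
opening: 0.0459
grip_force: 0.0
time: 1.35
tool_pos: [0.4248, -0.0528, 0.2346]
tool_rot: [-3.141, 0.0, 0.001]
contact_force: [0.6, 0.3, 0.1]
opening: 0.0459
grip_force: 0.0
time: 1.77
tool_pos: [0.475, 0.1423, 0.2345]
tool_rot: [-3.141, 0.0, 0.001]
contact_force: [0.0, -0.3, -0.0]
opening: 0.0456
grip_force: 0.0
```

```bash
python3 -m jog '[[[0,0.0135,-0.0613,0,0],[0,0.0135,-0.0613,0,0],[0,0.0135,-0.0613,0.04,0],[0,0.0135,-0.0613,0.08,0],[0,0.0135,-0.0613,0.1,0]]]'; python3 -m jog '[[[0,0,0,0.015,0],[0,0,0,0.02,0],[0,0,0,0.02,0],[0,0,0,0.02,0],[0,0,0,0.02,0]]]'; python3 - <<'E'
import cv2,numpy as np
from h import *
o=[]
for n in("top","scene"):
    im=robot.read_camera(n)[:,:,::-1].copy(); u,v=proj(n,[.4885,.2035,.1])[0].astype(int); o.append(cv2.resize(im[v-40:v+40,u-40:u+40],(400,400),interpolation=cv2.INTER_NEAREST))
cv2.imwrite("pics/pre.png",np.hstack(o)); print(robot.observe()["tool_pos"])
E
```

```text
time: 2.18
tool_pos: [0.4862, 0.2008, 0.1304]
tool_rot: [3.14, 0.006, 0.002]
contact_force: [-0.9, 0.1, -0.3]
opening: 0.0462
grip_force: 0.0
time: 2.6
tool_pos: [0.4895, 0.2011, 0.1159]
tool_rot: [-3.141, -0.002, -0.0]
contact_force: [0.0, 0.1, -0.3]
opening: 0.0457
grip_force: 0.0
[0.48932215 0.20118958 0.11593286]
```

View pics/pre.png

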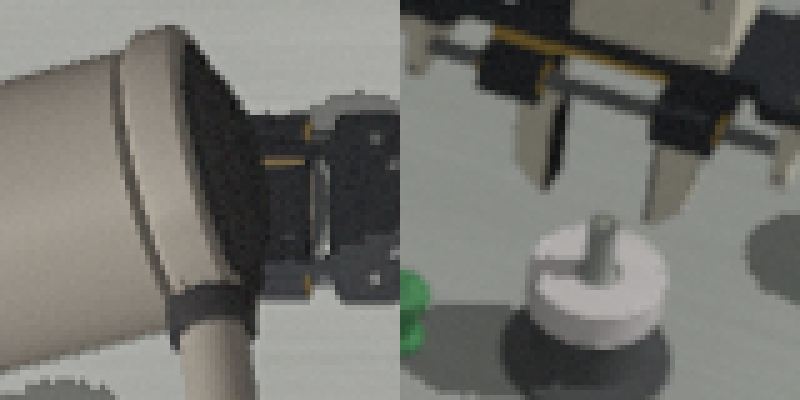

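The scene crop shows the fingers straddling the knob (tip at (602,218), fingertips at (548,188) and (655,222)). The top view is blocked by the arm. I'll descend and grip.

```bash
python3 -m jog '[[[0,0,-0.002,0.012,0],[0,-0.001,-0.002,0.024,0],[0,-0.001,-0.002,0.034,0],[0,-0.001,-0.002,0.042,0],[0,-0.001,-0.002,0.042,0]]]';  python3 -m jog '[[[-0.4,0,0,0,0],[-0.6,0,0,0,0],[-0.7,0,0,0,0],[-0.8,0,0,0,0],[-1,0,0,0,0]]]' 20; python3 -m jog '[[[-1,0,0,0,0],[-1,0,0,0,0],[-1,0,0,0,0],[-1,0,0,0,0]]]' 25
```

```text
time: 3.12
tool_pos: [0.4869, 0.2028, 0.0715]
tool_rot: [3.141, 0.002, -0.0]
contact_force: [0.3, 0.5, -0.1]
opening: 0.0462
grip_force: 0.0
time: 3.53
tool_pos: [0.4879, 0.2031, 0.0731]
tool_rot: [-3.141, -0.001, -0.0]
contact_force: [-0.7, 0.4, 0.0]
opening: 0.0171
grip_force: 0.0
time: 3.87
tool_pos: [0.4879, 0.2033, 0.073]
tool_rot: [-3.141, -0.001, -0.0]
contact_force: [-0.9, 1.0, 3.7]
opening: 0.0134
grip_force: 25.0
```

```bash
python3 -m jog '[[[-1,0,0,-0.005,0],[-1,0,0,-0.012,0],[-1,0,0,-0.022,0],[-1,0,0,-0.035,0],[-1,0,0,-0.05,0]]]';  python3 -m jog '[[[-1,0,0,-0.02,0],[-1,0,0,-0.04,0],[-1,0,0,-0.055,0],[-1,0,0,-0.065,0],[-1,0,0,-0.07,0]]]'; python3 -m jog '[[[-1,0,0,0,0],[-1,0,0,0,0]]]'; python3 - <<'E'
import cv2,numpy as np
from h import *
o=[]
for n in("top","scene"):
    im=robot.read_camera(n)[:,:,::-1].copy(); cv2.imwrite(f"pics/{n}_lift.png",im); u,v=proj(n,[.489,.2,.17])[0].astype(int); print(n,u,v); o.append(cv2.resize(im[v-40:v+40,u-40:u+40],(400,400),interpolation=cv2.INTER_NEAREST))
cv2.imwrite("pics/lift.png",np.hstack(o)); print(robot.observe()["tool_pos"])
E
```

```text
time: 4.28
tool_pos: [0.4871, 0.2029, 0.1233]
tool_rot: [3.141, 0.001, -0.0]
contact_force: [-0.3, -0.5, -3.8]
opening: 0.0136
grip_force: 25.0
time: 4.7
tool_pos: [0.488, 0.2032, 0.1946]
tool_rot: [-3.141, -0.002, -0.0]
contact_force: [0.4, 0.6, -3.9]
opening: 0.0128
grip_force: 25.0
time: 4.87
tool_pos: [0.4872, 0.203, 0.1922]
tool_rot: [3.141, 0.001, -0.0]
contact_force: [-0.2, -0.1, -3.6]
opening: 0.0134
grip_force: 25.0
top 206 242
scene 352 178
[0.48697494 0.20291815 0.19162042]
```

View pics/lift.png

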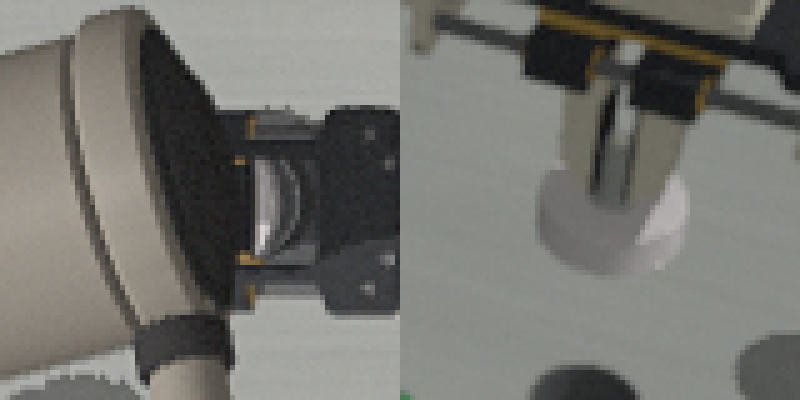

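The pair was lifted level, with the cap on the lid (scene crop about (615,220)). I'll move it over the full dabba.

```bash
python3 -m jog '[[[-1,0.01,0.03,0,0],[-1,0.02,0.06,0,0],[-1,0.03,0.09,0,0],[-1,0.04,0.12,0,0],[-1,0.05,0.145,0,0]]]';  python3 -m jog '[[[-1,0.004,0.014,0,0],[-1,0.006,0.0225,0.01,0],[-1,0.006,0.0225,0.03,0],[-1,0.006,0.0225,0.045,0],[-1,0.006,0.0225,0.05,0]]]'; python3 -m jog '[[[-1,0,0,0,0],[-1,0,0,0,0],[-1,0,0,0,0]]]'; python3 - <<'E'
import cv2,numpy as np
from h import *
o=[]
for n in("top","scene"):
    im=robot.read_camera(n)[:,:,::-1].copy(); cv2.imwrite(f"pics/{n}_over.png",im); u,v=proj(n,[.544,.035,.1])[0].astype(int); print(n,u,v); o.append(cv2.resize(im[v-40:v+40,u-40:u+40],(400,400),interpolation=cv2.INTER_NEAREST))
cv2.imwrite("pics/over.png",np.hstack(o)); p=robot.observe()["tool_pos"];print(p)
for dz in(-.033,-.013): print(proj("scene",p+[0,0,dz]))
print(proj("scene",[.544,.0352,.08]))
E
```

```text
time: 5.38
tool_pos: [0.5374, 0.0562, 0.1916]
tool_rot: [3.141, 0.002, -0.001]
contact_force: [1.1, -0.6, -3.5]
opening: 0.0135
grip_force: 25.0
time: 5.8
tool_pos: [0.5413, 0.036, 0.139]
tool_rot: [-3.141, 0.006, -0.0]
contact_force: [-1.0, 0.6, -3.2]
opening: 0.0134
grip_force: 25.0
time: 6.05
tool_pos: [0.544, 0.036, 0.1434]
tool_rot: [3.141, -0.001, 0.0]
contact_force: [0.1, 0.5, -2.9]
opening: 0.0135
grip_force: 25.0
top 289 215
scene 274 195
[0.54408708 0.03582989 0.14358963]
[[275.01156307 192.18706932]]
[[274.95667273 185.70000363]]
[[274.87414907 201.69452819]]
```

View pics/over.png

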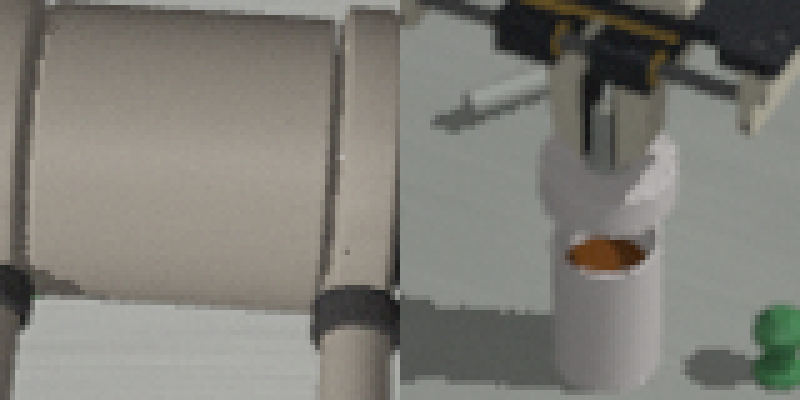

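The lid and dabba are aligned sideways in the scene crop (cap centre x≈609, dabba 607.5). I'll lower slowly and watch the force.

```bash
python3 -m jog '[[[-1,-0.001,0,0.008,0],[-1,-0.001,0,0.016,0],[-1,-0.001,0,0.022,0],[-1,-0.001,0,0.028,0],[-1,-0.001,0,0.031,0]]]'; python3 -m jog '[[[-1,0,0,0,0],[-1,0,0,0,0],[-1,0,0,0.001,0],[-1,0,0,0.001,0],[-1,0,0,0.001,0]]]'
```

```text
time: 6.57
tool_pos: [0.542, 0.0356, 0.1104]
tool_rot: [-3.142, 0.002, -0.0]
contact_force: [0.7, 1.0, -2.5]
opening: 0.0132
grip_force: 25.0
time: 6.98
tool_pos: [0.5428, 0.0356, 0.111]
tool_rot: [3.141, -0.001, -0.0]
contact_force: [0.1, 0.7, -1.4]
opening: 0.013
grip_force: 25.0
```

```bash
python3 -m jog '[[[-1,0,0,0.001,0],[-1,0,0,0.002,0],[-1,0,0,0.003,0],[-1,0,0,0.003,0],[-1,0,0,0.003,0]]]'; python3 -c "
from cell import robot
s=robot.observe();print(s['contact_force'],s['torque'],s['tool_pos'])"
```

```text
time: 7.4
tool_pos: [0.5426, 0.0356, 0.1076]
tool_rot: [3.142, 0.0, -0.0]
contact_force: [0.8, -0.8, -2.6]
opening: 0.0133
grip_force: 25.0
[ 0.78980773 -0.80610078 -2.62345095] [-0.06281556  0.05731771 -0.00091067] [0.54255546 0.03559503 0.10763348]
```

```bash
python3 -m jog '[[[-1,0,0,0.001,0],[-1,0,0,0.002,0],[-1,0,0,0.003,0],[-1,0,0,0.003,0],[-1,0,0,0.003,0]]]'; python3 -m jog '[[[-1,0,0,0.001,0],[-1,0,0,0.002,0],[-1,0,0,0.002,0],[-1,0,0,0.002,0]]]'
```

```text
time: 7.82
tool_pos: [0.5425, 0.0356, 0.1046]
tool_rot: [3.142, 0.0, -0.0]
contact_force: [-0.4, -0.9, -2.5]
opening: 0.0131
grip_force: 25.0
time: 8.15
tool_pos: [0.5426, 0.0356, 0.1027]
tool_rot: [3.142, 0.0, -0.0]
contact_force: [-0.7, -0.5, -2.5]
opening: 0.0133
grip_force: 25.0
```

```bash
python3 -m jog '[[[-1,0,0,0.001,0],[-1,0,0,0.001,0],[-1,0,0,0.001,0],[-1,0,0,0.001,0]]]'; python3 -m jog '[[[-1,0,0,0.001,0],[-1,0,0,0.001,0],[-1,0,0,0.001,0],[-1,0,0,0.001,0]]]'
```

```text
time: 8.48
tool_pos: [0.5426, 0.0356, 0.1017]
tool_rot: [3.141, -0.0, -0.0]
contact_force: [0.4, 0.5, -2.1]
opening: 0.0135
grip_force: 25.0
time: 8.82
tool_pos: [0.5426, 0.0356, 0.101]
tool_rot: [3.141, -0.0, -0.0]
contact_force: [-2.4, -0.1, 2.5]
opening: 0.0132
grip_force: 25.0
```

Contact came at TCP z=0.101, exactly the predicted home height. I'll take pictures, open partly, then look.

```bash
python3 -m jog '[[[-0.6,0,0,0,0],[-0.5,0,0,0,0],[-0.4,0,0,0,0],[-0.3,0,0,0,0],[-0.2,0,0,0,0]]]'; python3 -m jog '[[[0,0,0,-0.01,0],[0,0,0,-0.03,0],[0,0,0,-0.055,0],[0.2,0,0,-0.08,0],[0.5,0,0,-0.1,0]]]';  python3 -m jog '[[[0.8,0,0,0,0],[1,0,0,0,0],[1,0,0,0,0],[1,0,0,0,0],[1,0,0,0,0]]]'; python3 - <<'E'
import cv2,numpy as np
from h import *
o=[]
for n in("top","scene"):
    im=robot.read_camera(n)[:,:,::-1].copy(); cv2.imwrite(f"pics/{n}_rel.png",im); u,v=proj(n,[.544,.035,.1])[0].astype(int); print(n,u,v); o.append(cv2.resize(im[v-40:v+40,u-40:u+40],(400,400),interpolation=cv2.INTER_NEAREST))
cv2.imwrite("pics/rel.png",np.hstack(o)); p=robot.observe()["tool_pos"];print(p)
for z in(.118,.132,.088,.068,0): print(z,proj("scene",[.5433,.0355,z]))
E
```

```text
time: 9.23
tool_pos: [0.5426, 0.0356, 0.1006]
tool_rot: [3.141, -0.0, -0.0]
contact_force: [-0.8, -0.1, 0.1]
opening: 0.0339
grip_force: 0.0
time: 9.65
tool_pos: [0.543, 0.0356, 0.2033]
tool_rot: [3.141, -0.002, -0.0]
contact_force: [1.1, 0.1, 1.1]
opening: 0.055
grip_force: 0.0
time: 10.07
tool_pos: [0.542, 0.0356, 0.1996]
tool_rot: [-3.142, 0.002, -0.0]
contact_force: [0.2, -0.3, -0.3]
opening: 0.0881
grip_force: 0.0
top 289 215
scene 274 195
[0.5422212  0.03558766 0.19984132]
0.118 [[275.01661627 189.56376441]]
0.132 [[274.97822395 184.99758906]]
0.088 [[275.09659742 199.07809045]]
0.068 [[275.14825681 205.22463554]]
0 [[275.3146845  225.03347203]]
```

View pics/rel.png

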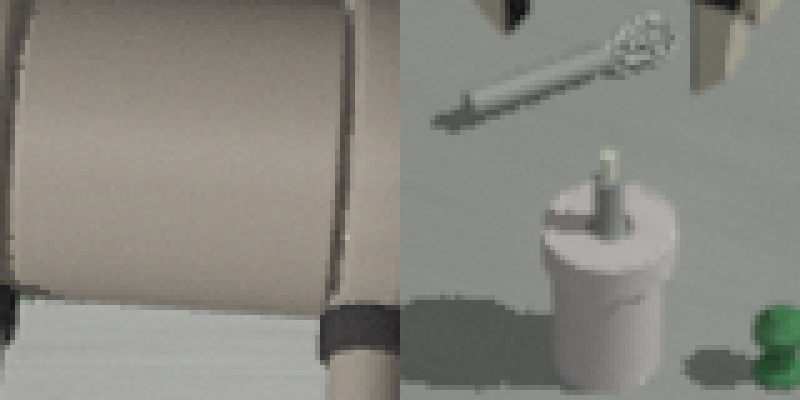

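The lid is home: the stem tip is at scene (275.3,185), against a predicted (275,185) for a reading of 12 mm, and the cap is level. Now the fingers go down around the cap.

```bash
python3 -m jog '[[[1,0.001,0,0.02,0],[1,0.001,-0.0005,0.04,0],[1,0.001,-0.0005,0.06,0],[1,0.001,-0.0005,0.075,0],[1,0.001,-0.0005,0.085,0]]]'; python3 -m jog '[[[1,0,0,0.01,0],[1,0,0,0.018,0],[1,0,0,0.025,0],[1,0,0,0.03,0],[1,0,0,0.033,0]]]';  python3 -m jog '[[[1,0,0,0,0],[1,0,0,0,0],[1,0,0,0,0]]]'
```

```text
time: 10.58
tool_pos: [0.5426, 0.0361, 0.1136]
tool_rot: [-3.141, 0.003, -0.0]
contact_force: [-0.2, 0.0, -0.1]
opening: 0.0919
grip_force: 0.0
time: 11.0
tool_pos: [0.5436, 0.0361, 0.0823]
tool_rot: [3.142, 0.0, -0.0]
contact_force: [-0.4, -0.1, -0.4]
opening: 0.0917
grip_force: 0.0
time: 11.25
tool_pos: [0.544, 0.0361, 0.0832]
tool_rot: [3.141, -0.001, -0.0]
contact_force: [0.2, 0.1, -0.6]
opening: 0.0916
grip_force: 0.0
```

```bash
python3 -m jog '[[[1,0,0,0.0025,0],[0.8,0,0,0.0025,0],[0.65,0,0,0.0025,0],[0.55,0,0,0.0025,0],[0.5,0,0,0.0025,0]]]' 8; python3 -m jog '[[[0.46,0,0,0,0],[0.44,0,0,0,0],[0.42,0,0,0,0],[0.4,0,0,0,0],[0.38,0,0,0,0]]]' 8; python3 -m jog '[[[0.3,0,0,0,0],[0.2,0,0,0,0],[0.2,0,0,0,0],[0.2,0,0,0,0],[0.2,0,0,0,0]]]' 15
```

```text
time: 11.67
tool_pos: [0.5436, 0.0361, 0.0803]
tool_rot: [3.141, -0.0, -0.0]
contact_force: [-0.1, 0.1, 1.3]
opening: 0.071
grip_force: 0.0
time: 12.08
tool_pos: [0.5436, 0.036, 0.0802]
tool_rot: [3.141, -0.0, -0.0]
contact_force: [-0.4, -0.7, 0.7]
opening: 0.0645
grip_force: 8.0
time: 12.5
tool_pos: [0.5436, 0.036, 0.0802]
tool_rot: [3.141, -0.0, -0.0]
contact_force: [0.2, 0.3, 0.0]
opening: 0.0649
grip_force: 15.0
```

The grip holds at 65 mm. I'll lift slowly and straight up.

```bash
python3 -m jog '[[[0.2,0,0,-0.002,0],[0.2,0,0,-0.005,0],[0.2,0,0,-0.009,0],[0.2,0,0,-0.014,0],[0.2,0,0,-0.02,0]]]' 20; python3 -m jog '[[[0.2,0,0,-0.008,0],[0.2,0,0,-0.016,0],[0.2,0,0,-0.025,0],[0.2,0,0,-0.034,0],[0.2,0,0,-0.043,0]]]';  python3 -m jog '[[[0.2,0,0,-0.01,0],[0.2,0,0,-0.02,0],[0.2,0,0,-0.028,0],[0.2,0,0,-0.034,0],[0.2,0,0,-0.037,0]]]'; python3 -m jog '[[[0.2,0,0,0,0],[0.2,0,0,0,0],[0.2,0,0,0,0],[0.2,0,0,0,0],[0.2,0,0,0,0]]]'; python3 - <<'E'
import cv2,numpy as np
from h import *
im=robot.read_camera("scene")[:,:,::-1].copy(); v,u=185,274
cv2.imwrite("pics/fin.png",cv2.resize(im[v-60:v+60,u-60:u+60],(600,600),interpolation=cv2.INTER_NEAREST)); print(robot.observe()["tool_pos"])
E
```

```text
time: 12.92
tool_pos: [0.5435, 0.0361, 0.1006]
tool_rot: [3.142, 0.0, -0.0]
contact_force: [0.3, 0.8, -0.7]
opening: 0.0642
grip_force: 20.0
time: 13.33
tool_pos: [0.5437, 0.0361, 0.1444]
tool_rot: [3.141, -0.001, -0.0]
contact_force: [0.4, 0.4, -0.4]
opening: 0.0645
grip_force: 20.0
time: 13.75
tool_pos: [0.5439, 0.036, 0.1813]
tool_rot: [3.141, -0.001, -0.0]
contact_force: [0.6, -0.5, -1.0]
opening: 0.0648
grip_force: 20.0
time: 14.17
tool_pos: [0.5434, 0.0361, 0.1797]
tool_rot: [3.142, 0.001, -0.0]
contact_force: [0.5, -0.6, -0.8]
opening: 0.0646
grip_force: 20.0
[0.54341084 0.03607412 0.17981773]
```

View pics/fin.png

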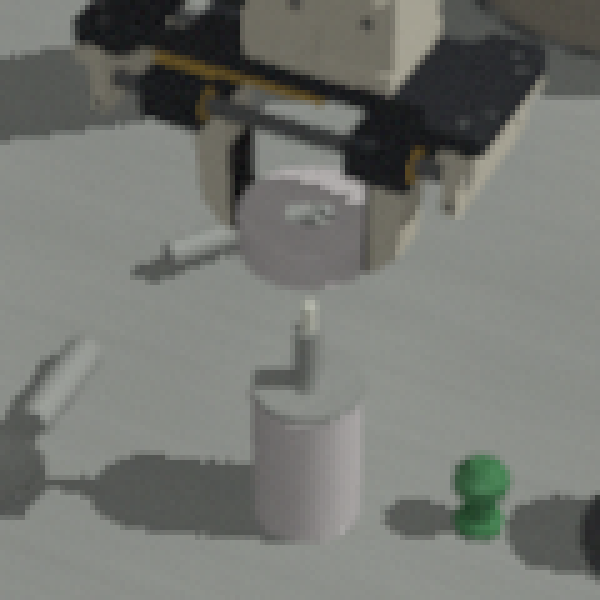

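The inner lid stays seated with the stem up (tip at crop (310,300)), and the cap is held above it. The cap may be slightly tilted, so I'll check with a contrast-stretched crop and predicted points for a level cap.

```bash
python3 - <<'E'
import cv2,numpy as np
from h import *
im=robot.read_camera("scene")[:,:,::-1].copy()
c=np.array([.5434,.0361,.1675]); th=np.linspace(0,2*np.pi,24,endpoint=False)
v0,u0=170,274; w=24
a=im[v0-w:v0+w,u0-w:u0+w]; a=cv2.normalize(a,None,0,255,cv2.NORM_MINMAX); a=cv2.resize(a,(580,580),interpolation=cv2.INTER_CUBIC); b=a.copy(); s=580/48
for r,z,col in((.0325,.02,(0,0,255)),(.0325,0,(255,0,0)),(.011,.02,(0,200,0))):
    for q in proj("scene",c+np.c_[r*np.cos(th),r*np.sin(th),0*th+z]): cv2.circle(b,tuple(int(t) for t in ((q-[u0-w,v0-w]+.5)*s)),3,col,-1)
cv2.imwrite("pics/tilt.png",cv2.resize(np.hstack([a,b]),(800,400)))
E
```

```text
(no output)
```

View pics/tilt.png

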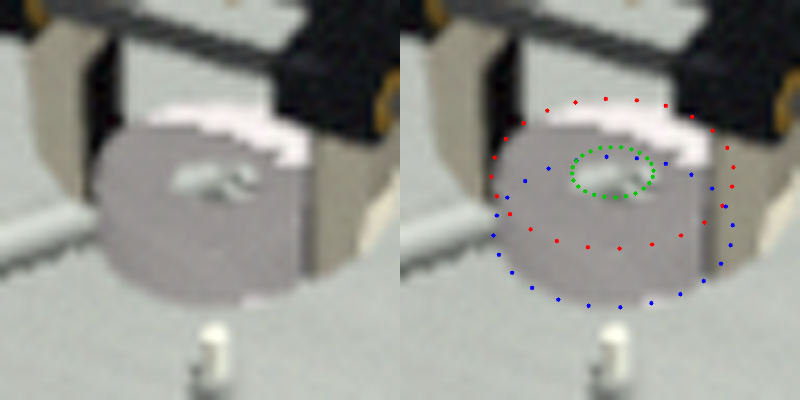

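The predicted outlines for a level cap, about 100 mm up, match the picture: rim bottom at y≈305 and hole at about (612,178). The cap is level, so I'm handing in.

```bash
python3 -c "
from cell import robot
print(robot.hand_in())"
```

```text
the job is handed in; nothing more can be done
None
```

I handed the job in at about 14 s on the robot's clock: the inner lid sits home on the jaggery dabba with its gauge stem up, and the outer cap is held level about 10 cm above where it sat; no verdict came back.

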